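# Work the sagging bolt free and hold the paint cage's gate ajar

### The arm

A 6-joint arm with a two-finger parallel gripper is mounted at the origin on the work surface. World frame = base frame: x ahead of the robot, y to its left, z up, the work surface at z = 0. Lengths are in m, angles in rad, forces in N, time in s.
With the tool pointing down it reaches from about 0.275 to 1 m from the base axis. Payload 8.4 kg.
Tool frame: the origin (TCP) lies at the very end of the fingers, on their centre line; the grasp point (between the pads) lies 19 mm behind it (grip_depth is the y of the grasp point in the tool frame, in m); y points along the fingers, z is the direction in which the jaws open and shut, and the axes are right-handed (so a half turn about y gives the same grasp; the last joint's range is limited). The gripper opens to 85 mm and grips with 20 to 120 N. Pads are 22 mm wide; open, the fingers measure 114 mm over their backs; the gripper's body (76 mm by 85 mm) begins 54 mm behind the grasp point. The pads swing forward as they close: fully open they stand 13 mm farther back than shut.
Start: joints at [1.254, 0.353, 1.633, -0, 1.155, -0.002], TCP at [0.194, 0.594, 0.231] pointing down, gripper open.
Joint ranges: [-2.63, 2.63], [-0.92, 2.1], [0.06, 2.66], [-1.3, 4.44], [0, 2.69], [-3.02, 3.02]. Speed limits (rad/s): [2.22, 2.22, 2.79, 3.14, 3.14, 3.14].

### API

Orientations are given as a unit quaternion [x, y, z, w].
In Python, from plant import get_state, grab_frame, calibration, job_done, outline_of, spot_point, grip_depth gives the robot as it stands. The module is installed in compiled form; this text tells all that it offers.
- The arm moves only by the tool servo_tool, never from a script. Its argument "rows" is a list of rows, each an object of numbers: "tx", "ty", "tz": the shift along the tool's x, y, z in m; "rx", "ry", "rz": the turn, a rotation vector about the tool's x, y, z in degrees. In form: [{"tx": .., "ty": .., "tz": .., "rx": .., "ry": .., "rz": ..}, ...]. A call has 1 to 12 rows; each row shifts and turns the commanded pose from where the row before left it, along the tool's axes as they then stand; what a row does not reach is not made up. A row lasts 1/10 s, in which the tool goes at most 50 mm and 8.59 degrees, less where a joint would pass 70% of its speed; a pose out of reach is approached as far as the arm can. A call is refused whole if a number of a shift passes 0.05 or a number of a turn 8.59, either way. A call with a gripper value outside its range is refused whole. "hand" is the closure, from 0 (fully open) to 1 (shut), set as the call begins (left out, the last holds). The fingers move at their own pace and stop on an object; "squeeze" is the grip in N (left out, the last holds). Time passes only in rows, so rows that do not move let the fingers close. It gives the time, the measured TCP pose, the force and the opening at its end, in the units of the state.
- get_state(): the state, without advancing time (a new reading comes with each control period).
- grab_frame(name): name is "side" or "top" or "wrist"; returns (picture, depth): 480x640x3 uint8, red, green, blue; 480x640 float32, m along the optical axis (not along the pixel's ray), 0 where there is no reading.
- calibration(name): a dict with "camera_matrix" (3x3 intrinsics, pixels), "k1" (the pictures are not rectified: a ray, as slopes to the right and down, at radius r is drawn at 1 + k1 r^2 times it, then the intrinsics apply), "rvec" (rotation vector, rad) and "tvec" (3), from world to camera coordinates, as OpenCV has them. Camera axes: x right, y down, z forward; pixel columns grow to the right and rows downward; lengths in m; the calibration is good to about 2 mm. A picture is of the moment at which its call begins: read the wrist's pose just before it. calibration takes no time and is no camera call; for the wrist camera it gives the pose at the moment of the call.
- job_done(): hands the job in, once; it reports no verdict.
Trained networks look in the newest picture that a camera, given by its name, has taken for a name from the list of things; names that differ only in an ending like _2 or _b are one class to them, and where a whole thing is asked for, a point or a joint stands for the part that bears it (a point fixed in the world has none). Each returns a list of dicts, best first, with "conf" (0 to 1); they miss things now and then, are a little off and sometimes report something else, mostly with a low value. They report only what shows in the picture. A call takes as long as a camera call.
- outline_of(camera, thing): "mask" (480x640 bool, what is visible of it) and "extent" ([left, top, right, bottom] in pixels, round what is visible of it).
- spot_point(camera, thing): "uv" ([column, row] in pixels: a listed point, or the origin of a listed thing).
The state is a dict: "time": time; "q": joint angles; "qd": joint speeds; "joint_torque": joint torques, N m; "ee_pos": TCP position; "ee_rot": TCP orientation; "force": force on the tool from outside, world axes, zero at the start; "ft_torque": the same for the moment, N m; "finger_gap": opening from 0.0 (shut) to 1.0 (fully open).
Only numpy, scipy, OpenCV 4.12 (cv2) and the standard library are available. Lean on these libraries where they do the work, as an engineer would, in place of code of your own. Each camera call takes 0.05 s, during which the arm holds its last target. There are 200 camera calls.

### The job

The bolt along the top of the paint cage's gate has sagged, so its hooked nose is caught behind the bent-up lip of the keeper: take the bolt by its knob, lift it over the lip while you draw it back out of the keeper with the gate still shut, and do not force it against the keeper. Then swing the gate about 30 degrees open towards the robot and finish while still holding it there, steady, with the gripper on the gate or its bolt, for a spring shuts it when it is let go. Leave the jar, the can and the wrench where they are.

Things in the scene. Friction and masses are not known exactly. Their poses are not given: they have to be found in the camera images.
- cage: Grey steel wire-mesh paint cage fixed to the bench, 200 mm deep, 420 wide, roof 160 high, paint tins inside. Origin on the bench under the knob of the fully shut bolt, in the gate's plane; x into the cage, away from the robot, y along the shut gate towards its hinge, z up. Hinge post at y = 262 mm, 175 high; keeper post at y = -135 to -90 mm, 160 high.
- gate: Dark steel mesh gate, 322 mm wide, 18 thick, from 12 to 170 mm above the bench; the bolt lies on its top edge. Origin on the hinge axis at bench height (cage y = 240 mm); axes as the cage's when shut; it extends to -y. Two bolt guides, 14 mm long, 26 thick, stand on it up to 226 mm above the bench, 66 mm from the shut knob towards the keeper and 100 mm towards the hinge.
- gate_swing (a joint): Gate angle in rad: 0 shut, grows as the free (keeper) end swings out of the cage towards the robot, stop at 1.4. A spring always shuts it: 0.6 N m at 0 growing by 0.3 N m per rad. Seen from above, opening turns the gate clockwise.
- hinge (a point): Point on the gate's vertical hinge axis, 170 mm above the bench.
- bolt: Steel bolt, 0.25 kg: rod 11 mm thick along the gate's top edge, axis 190 mm above the bench when sagged. Origin on the axis under the knob; axes as the gate's. Its nose, a block 16 mm thick, spans 107 to 121 mm from the knob towards the keeper and hangs to 19 mm below the axis. It slides along the gate, has play upwards, does not tilt.
- knob (a point): Centre of the bolt's upright knob, a steel cylinder 26 mm in diameter, 36 high, 66 mm above the rod's axis (256 mm above the bench when sagged), on a stem 10 mm thick. Nothing else on the gate is above 226 mm: it can be pinched from above from any side. Moves with bolt and gate.
- bolt_draw (a joint): How far the bolt is drawn back, in m: 0 shut, grows towards the hinge (cage +y while the gate is shut), stop at 0.055. With the bolt sagged it is stopped at about 0.007 by the keeper's lip. From 0.030 on it is clear of the keeper and the gate can swing. About 1 N of friction.
- bolt_lift (a joint): How far the bolt is lifted, in m: 0 sagged at rest, stop at 0.024; it drops back by its own weight. More than 0.011 is needed for the nose to pass over the keeper's lip.
- keeper: Steel open-topped channel on the keeper post. Origin and axes as the cage's. Its front wall (x = -20 to -14 mm, 202 mm above the bench) keeps the bolt's nose, and so the gate, from coming out. A lip is bent up across it on the gate side (y = -100 to -94 mm), its top 182 mm above the bench, 11 mm above the bottom of the sagged nose.
- jar: White plastic jar, 72 mm in diameter, 80 mm high, standing on the bench to the right of the keeper post. Bystander. Origin under its centre.
- can: Bare metal can with a paper label, 66 mm in diameter, 150 mm high, standing on the bench to the left of the cage. Bystander. Origin under its centre.
- wrench: Steel wrench, 170 mm long, lying on the cage's roof. Bystander. Origin under its middle, x along its length.

How it is judged:
On the way:
1. the bolt is lifted over the lip and drawn clear of the keeper (drawn back more than 32 mm) while the gate is still shut (under 0.06 rad) (value of joint bolt_draw above 0.032 m and value of joint gate_swing below 0.06 rad), for 0.1 s.
At the end, for the whole second after the job is handed in: The gate stands 0.35 to 0.70 rad (20 to 40 degrees) open, at rest (under 0.05 rad/s), held by the fingers on the gate or its bolt (more than 1 N) and propped by no bystander; the jar, the can and the wrench are within 30 mm of where they were (value of joint gate_swing between 0.35 and 0.7 rad and velocity of joint gate_swing between -0.05 and 0.05 rad/s and contact force between the fingers and gate above 1 N and contact force between gate and jar below 0.2 N and contact force between gate and can below 0.2 N and contact force between gate and wrench below 0.2 N and distance of each of jar, can, wrench from where it was at the start of the episode below 0.03 m); the arm keeps its last pose, push and grip.
It fails at once if the bolt is forced against the keeper (over 50 N) (contact force between bolt and keeper above 50 N).
It fails at once if the jar, can or wrench is moved by more than 30 mm or knocked over (distance of any of jar, can, wrench from where it was at the start of the episode above 0.03 m or angle between any of jar, can, wrench's own z axis and vertical above 0.4 rad).
It also fails if it takes over 32 s, if anything falls off the work surface, if the arm or the gripper's body presses on something with over 40 N, if the wrist force passes 120 N, or if a joint passes its speed limit or range.

## Working session

There is one attempt and no reset: what is moved stays moved. The work goes in short steps, Python scripts to look and compute and a tool call to move; the robot and the scene stay as the last step left them, time stands still between calls to the robot, and variables do not carry over. Pictures are saved under pics/ and viewed, about 8 in all and at most 12, crops included, and the job is handed in when it is done.

Besides the shell and the picture viewer there is one more tool, called as name(argument=value, ...) on one line, values as JSON. servo_tool: Moves the arm, as the interface text tells. Its arguments: {"type":"object","properties":{"rows":{"type":"array","items":{"type":"object","properties":{"tx":{"type":"number"},"ty":{"type":"number"},"tz":{"type":"number"},"rx":{"type":"number"},"ry":{"type":"number"},"rz":{"type":"number"}}}},"hand":{"type":"number"},"squeeze":{"type":"number"}},"required":["rows"]}

```bash
mkdir -p pics; cat > h.py <<'E'
import numpy as np, cv2
from plant import *
from scipy.spatial.transform import Rotation as R
def look(cam,name=None):
    c=calibration(cam); p,d=grab_frame(cam)
    if name: cv2.imwrite('pics/'+name,p[:,:,::-1])
    return c,p,d
def ray(c,uv):
    K=np.array(c['camera_matrix']); k=c['k1']
    K=K.reshape(3,3)
    x=(uv[0]-K[0,2])/K[0,0]; y=(uv[1]-K[1,2])/K[1,1]
    rd=np.hypot(x,y); r=rd
    for _ in range(30): r=rd/(1+k*r*r)
    s=1 if rd==0 else r/rd
    return np.array([x*s,y*s,1.])
def world(c,uv,depth=None,z=None):
    Rm=R.from_rotvec(np.ravel(c['rvec'])).as_matrix(); t=np.ravel(c['tvec'])
    r=Rm.T@ray(c,uv); o=-Rm.T@t
    if depth is not None: return o+r*depth
    return o+r*(z-o[2])/r[2]
E
python3 - <<'E'
from h import *
s=get_state(); print({k:np.round(s[k],3) for k in s}, grip_depth)
print(R.from_quat(s['ee_rot']).as_matrix().round(3))
for cam in ['side','top','wrist']:
    c,p,d=look(cam,cam+'0.png')
    for n,z in [('knob',.256),('hinge',.17),('cage',0),('jar',0),('can',0)]:
        for r in spot_point(cam,n)[:2]:
            uv=r['uv']; print(cam,n,round(r['conf'],2),np.round(uv),world(c,uv,z=z).round(3), world(c,uv,depth=d[int(uv[1]),int(uv[0])]).round(3))
a=[cv2.imread(f'pics/{x}0.png') for x in ('side','top')]
cv2.imwrite('pics/both.png',cv2.resize(np.vstack(a),(400*1,600)) if 0 else cv2.resize(np.hstack(a),(800,300)))
E
```

```text
{'time': np.float64(0.0), 'q': array([ 1.254,  0.354,  1.634,  0.   ,  1.155, -0.002]), 'qd': array([ 0.001,  0.001,  0.   , -0.   , -0.   , -0.   ]), 'joint_torque': array([-2.0000e-03, -6.0524e+01, -3.4207e+01, -0.0000e+00,  9.0000e-03,
       -0.0000e+00]), 'ee_pos': array([0.193, 0.594, 0.231]), 'ee_rot': array([ 0.699, -0.111,  0.111, -0.698]), 'force': array([-0.261, -1.85 , -0.252]), 'ft_torque': array([-0.037, -0.014,  0.022]), 'finger_gap': np.float64(0.994)} -0.0187
[[ 0.951 -0.     0.31 ]
 [-0.31  -0.001  0.951]
 [-0.    -1.    -0.001]]
side knob 0.97 [351. 286.] [ 0.576 -0.117  0.256] [ 0.572 -0.124  0.266]
side hinge 0.69 [332. 237.] [0.613 0.112 0.17 ] [0.612 0.109 0.174]
side cage 0.83 [345. 354.] [ 0.574 -0.115  0.   ] [ 0.575 -0.114 -0.002]
side cage 0.7 [337. 239.] [0.682 0.261 0.   ] [0.622 0.102 0.17 ]
side can 0.83 [340. 241.] [0.689 0.249 0.   ] [0.68  0.226 0.025]
top hinge 0.83 [310. 229.] [0.618 0.121 0.17 ] [0.619 0.121 0.156]
top cage 0.62 [403. 247.] [ 0.586 -0.108  0.   ] [ 0.584 -0.104  0.027]
top jar 0.85 [490. 279.] [ 0.498 -0.321  0.   ] [ 0.497 -0.3    0.079]
top can 0.75 [261. 214.] [0.681 0.254 0.   ] [0.658 0.234 0.151]
```

View pics/both.png

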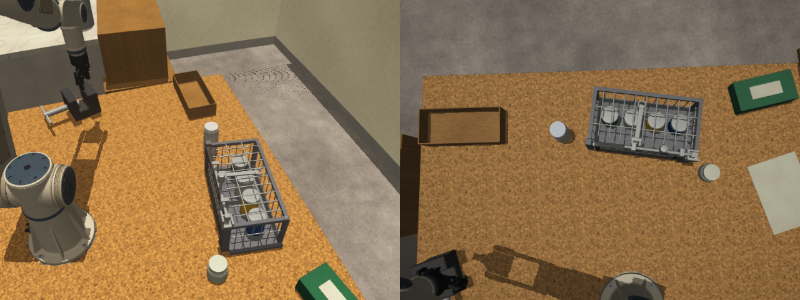

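The pictures show the cage ahead with its gate facing the robot. The knob is near side (351,286), the hinge near (332,237), the jar to the right of the cage and the can to its left. I'll raise the tool and swing over to the knob, with the jaws ending up along cage x.

servo_tool(rows=[{"tx": 0.02, "ty": -0.04, "ry": 2}, {"tx": 0.04, "ty": -0.03, "tz": -0.004, "ry": 4.5}, {"tx": 0.05, "ty": -0.03, "tz": -0.004, "ry": 4.8}, {"tx": 0.05, "ty": -0.03, "tz": -0.004, "ry": 4.8}, {"tx": 0.05, "ty": -0.02, "tz": -0.004, "ry": 4.8}, {"tx": 0.05, "tz": -0.004, "ry": 4.8}, {"tx": 0.05, "tz": -0.004, "ry": 4.8}, {"tx": 0.05, "tz": -0.004, "ry": 4.8}, {"tx": 0.05, "tz": -0.004, "ry": 4.8}, {"tx": 0.05, "tz": -0.004, "ry": 4.8}, {"tx": 0.05, "tz": -0.004, "ry": 4.8}, {"tx": 0.05, "tz": -0.004, "ry": 4.8}], hand=0, squeeze=60)

```text
validation failed for argument at $.ro...
```

servo_tool(rows=[{"tx": 0.05, "tz": -0.004, "ry": 4.8}, {"tx": 0.05, "tz": -0.004, "ry": 4.8}, {"tx": 0.05, "tz": -0.004, "ry": 4.8}, {"tx": 0.05, "tz": -0.004, "ry": 4.8}, {"tx": 0.03, "tz": -0.004, "ry": 4.5}, {"tx": 0.01, "ry": 2}, {}])

```text
validation failed for argument at $.ro...
```

```bash
python3 - <<'E'
from h import *
s=get_state(); print(s['time'],s['ee_pos'].round(4), s['force'].round(1)); print(R.from_quat(s['ee_rot']).as_matrix().round(3))
for cam in ['wrist','top']:
    c,p,d=look(cam,cam+'1.png')
    for n,z in [('knob',.256),('hinge',.17),('knob',.274)]:
        for r in spot_point(cam,n)[:2]:
            uv=r['uv']; print(cam,n,round(r['conf'],2),np.round(uv),world(c,uv,z=z).round(4), world(c,uv,depth=d[int(uv[1]),int(uv[0])]).round(4))
E
```

```text
0.9 [0.1935 0.5943 0.2313] [-0.2 -0.5 -0. ]
[[ 0.951  0.     0.31 ]
 [-0.31   0.     0.951]
 [-0.    -1.     0.   ]]
top knob 0.8 [422. 239.] [ 0.5807 -0.1169  0.256 ] [ 0.5787 -0.1139  0.2753]
top hinge 0.84 [310. 228.] [0.6203 0.1198 0.17  ] [0.6223 0.1206 0.1541]
top knob 0.8 [422. 239.] [ 0.5789 -0.1141  0.274 ] [ 0.5787 -0.1139  0.2753]
```

View pics/wrist1.png

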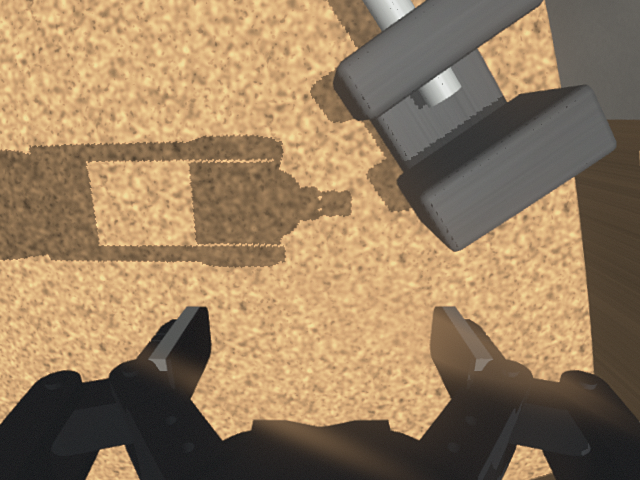

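The move was refused, probably because each row needs every field. The wrist view shows only a vise at the right, around (480,120), which is not part of the task. I'll resend with full rows.

servo_tool(rows=[{"tx": 0.02, "ty": -0.04, "tz": 0, "rx": 0, "ry": 2, "rz": 0}, {"tx": 0.04, "ty": -0.03, "tz": -0.004, "rx": 0, "ry": 4.5, "rz": 0}, {"tx": 0.05, "ty": -0.03, "tz": -0.004, "rx": 0, "ry": 4.8, "rz": 0}, {"tx": 0.05, "ty": -0.03, "tz": -0.004, "rx": 0, "ry": 4.8, "rz": 0}, {"tx": 0.05, "ty": -0.02, "tz": -0.004, "rx": 0, "ry": 4.8, "rz": 0}, {"tx": 0.05, "ty": 0, "tz": -0.004, "rx": 0, "ry": 4.8, "rz": 0}, {"tx": 0.05, "ty": 0, "tz": -0.004, "rx": 0, "ry": 4.8, "rz": 0}, {"tx": 0.05, "ty": 0, "tz": -0.004, "rx": 0, "ry": 4.8, "rz": 0}, {"tx": 0.05, "ty": 0, "tz": -0.004, "rx": 0, "ry": 4.8, "rz": 0}, {"tx": 0.05, "ty": 0, "tz": -0.004, "rx": 0, "ry": 4.8, "rz": 0}, {"tx": 0.05, "ty": 0, "tz": -0.004, "rx": 0, "ry": 4.8, "rz": 0}, {"tx": 0.05, "ty": 0, "tz": -0.004, "rx": 0, "ry": 4.8, "rz": 0}], hand=0, squeeze=60)

```text
time: 2.5
ee_pos: [0.5421, 0.2025, 0.371]
ee_rot: [-0.569, 0.419, -0.419, 0.569]
force: [1.1, 0.7, 0.5]
finger_gap: 0.999
```

servo_tool(rows=[{"tx": 0.05, "ty": 0, "tz": -0.004, "rx": 0, "ry": 4.8, "rz": 0}, {"tx": 0.05, "ty": 0, "tz": -0.004, "rx": 0, "ry": 4.8, "rz": 0}, {"tx": 0.05, "ty": 0, "tz": -0.004, "rx": 0, "ry": 4.8, "rz": 0}, {"tx": 0.05, "ty": 0, "tz": -0.004, "rx": 0, "ry": 4.8, "rz": 0}, {"tx": 0.03, "ty": 0, "tz": -0.004, "rx": 0, "ry": 4.5, "rz": 0}, {"tx": 0.01, "ty": 0, "tz": 0, "rx": 0, "ry": 2, "rz": 0}, {"tx": 0, "ty": 0, "tz": 0, "rx": 0, "ry": 0, "rz": 0}])

```text
time: 3.2
ee_pos: [0.555, -0.0344, 0.3711]
ee_rot: [0.462, -0.535, 0.535, -0.462]
force: [-0.1, 0.1, 0.6]
finger_gap: 1.003
```

```bash
cat > m.py <<'E'
from h import *
import sys
s=get_state(); print(s['time'],s['ee_pos'].round(4), s['force'].round(1)); Rt=R.from_quat(s['ee_rot']).as_matrix(); print(Rt.round(3))
for cam in ['wrist','top']:
    c,p,d=look(cam,cam+sys.argv[1]+'.png')
    for n,z in [('knob',.256),('hinge',.17),('keeper',0)]:
        for r in spot_point(cam,n)[:1]:
            uv=r['uv']; w=world(c,uv,z=z); print(cam,n,round(r['conf'],2),np.round(uv),w.round(4), world(c,uv,depth=d[int(uv[1]),int(uv[0])]).round(4),'tool',(Rt.T@(w-s['ee_pos'])).round(4))
    for n in ['knob','bolt','gate']:
      for r in outline_of(cam,n)[:1]:
        m=r['mask']; v,u=np.nonzero(m&(d>0)); P=np.array([world(c,(a,b),depth=d[b,a]) for a,b in zip(u,v)])
        k=P[(P[:,2]>.262)&(P[:,2]<.29)]
        print(cam,n,round(r['conf'],2),len(P),'top part n',len(k), k.mean(0).round(4) if len(k) else '', (k.max(0)-k.min(0)).round(4) if len(k) else '')
        if n!='knob':
            e=P[(P[:,2]>.14)&(P[:,2]<.2)][:,:2]
            if len(e)>50:
                L=cv2.fitLine(e.astype(np.float32),cv2.DIST_HUBER,0,.001,.001).ravel(); print('line',L.round(4), 'yaw', np.degrees(np.arctan2(-L[0]*np.sign(L[1]),abs(L[1]))).round(1))
E
python3 m.py 2
```

```text
3.2 [ 0.555  -0.0344  0.3711] [-0.1  0.1  0.6]
[[-0.145  0.     0.989]
 [-0.989  0.    -0.145]
 [-0.    -1.     0.   ]]
wrist knob 0.62 [373. 329.] [ 0.5841 -0.1121  0.256 ] [ 0.5829 -0.1023  0.2726] tool [0.0726 0.1151 0.0401]
wrist hinge 0.74 [352.  52.] [0.601  0.0961 0.17  ] [0.6084 0.108  0.0974] tool [-0.1358  0.2012  0.0265]
wrist knob 0.66 3762 top part n 982 [ 0.5815 -0.1092  0.2711] [0.0248 0.0247 0.0126]
wrist bolt 0.7 3771 top part n 981 [ 0.5814 -0.1092  0.2711] [0.0248 0.0252 0.0126]
line [ 0.1535  0.9882  0.586  -0.0792] yaw -8.8
wrist gate 0.86 12052 top part n 969 [ 0.5813 -0.1091  0.2711] [0.0244 0.0247 0.0126]
line [ 0.1689  0.9856  0.5805 -0.0984] yaw -9.7
top hinge 0.81 [314. 228.] [0.6199 0.1126 0.17  ] [0.6204 0.1128 0.1657] tool [-0.1549  0.2012  0.0428]
top keeper 0.61 [316. 234.] [0.6254 0.1148 0.    ] [0.6068 0.1089 0.1634] tool [-0.1578  0.3712  0.0479]
top knob 0.73 692 top part n 0  
top gate 0.71 680 top part n 0  
line [0.1477 0.989  0.609  0.0668] yaw -8.5
```

View pics/wrist2.png

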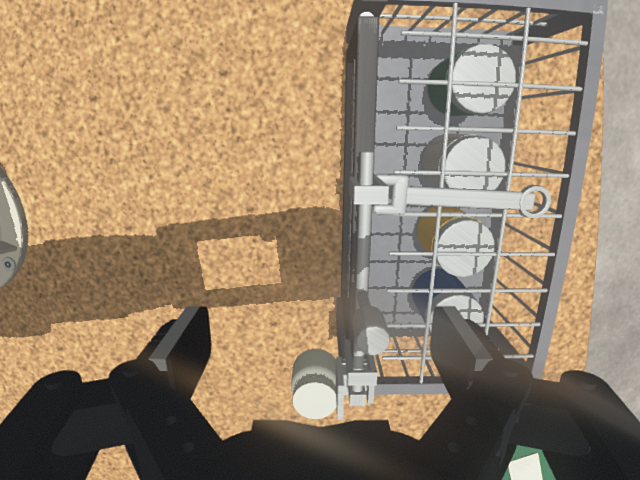

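The wrist view shows the knob top at about (375,330), the rod along column ~365, the keeper near (355,380) and the wrench on the roof near (460,198). I'll move over the knob and check again at lower height.

servo_tool(rows=[{"tx": 0.02, "ty": 0, "tz": 0.01, "rx": 0, "ry": 1, "rz": 0}, {"tx": 0.03, "ty": 0.02, "tz": 0.018, "rx": 0, "ry": 0, "rz": 0}, {"tx": 0.02, "ty": 0.03, "tz": 0.01, "rx": 0, "ry": 0, "rz": 0}, {"tx": 0.002, "ty": 0.02, "tz": 0, "rx": 0, "ry": 0, "rz": 0}, {"tx": 0, "ty": 0, "tz": 0, "rx": 0, "ry": 0, "rz": 0}])

```text
time: 4.4
ee_pos: [0.5797, -0.111, 0.2979]
ee_rot: [-0.459, 0.54, -0.537, 0.457]
force: [-0.2, -0.1, 0.1]
finger_gap: 1.004
```

```bash
python3 m.py 3
```

```text
4.4 [ 0.5797 -0.111   0.2979] [-0.2 -0.1  0.1]
[[-0.162 -0.005  0.987]
 [-0.987  0.001 -0.162]
 [-0.    -1.    -0.005]]
wrist knob 0.77 [326. 278.] [ 0.582  -0.1119  0.256 ] [ 0.583  -0.1052  0.2723] tool [0.0005 0.0419 0.0026]
wrist knob 0.96 7020 top part n 2244 [ 0.5822 -0.1099  0.2715] [0.0256 0.0248 0.0127]
wrist bolt 0.74 6958 top part n 2237 [ 0.5822 -0.1099  0.2715] [0.0256 0.0248 0.0127]
line [ 0.1506  0.9886  0.5855 -0.089 ] yaw -8.7
wrist gate 0.93 12259 top part n 2220 [ 0.5823 -0.1099  0.2715] [0.0253 0.0248 0.0127]
line [ 0.1492  0.9888  0.5884 -0.0686] yaw -8.6
top hinge 0.85 [314. 228.] [0.6201 0.1128 0.17  ] [0.6205 0.113  0.1666] tool [-0.2274  0.1279  0.0043]
top knob 0.84 264 top part n 0  
top bolt 0.86 370 top part n 0  
line [ 0.1467  0.9892  0.5819 -0.1182] yaw -8.4
top gate 0.96 1649 top part n 0  
line [ 0.1564  0.9877  0.5956 -0.0161] yaw -9.0
```

View pics/wrist3.png

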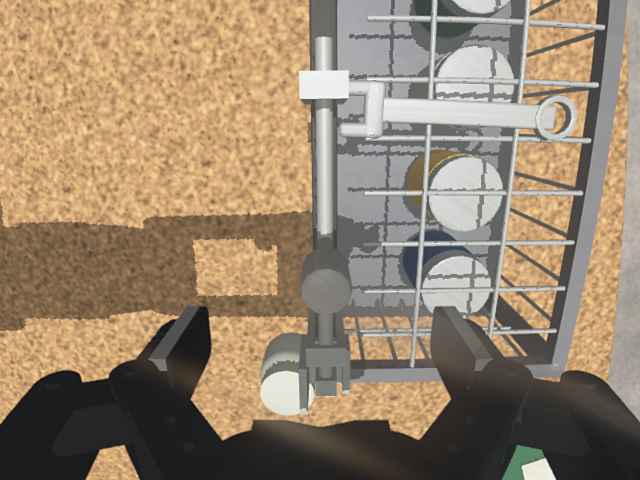

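The knob top is at (326,280), about 2 mm off along tool z. I'll correct that, descend and close gently.

servo_tool(rows=[{"tx": 0, "ty": 0.02, "tz": 0.002, "rx": 0, "ry": 0, "rz": 0}, {"tx": 0, "ty": 0.025, "tz": 0, "rx": 0, "ry": 0, "rz": 0}, {"tx": 0, "ty": 0.018, "tz": 0, "rx": 0, "ry": 0, "rz": 0}, {"tx": 0, "ty": 0, "tz": 0, "rx": 0, "ry": 0, "rz": 0}])

```text
time: 5.5
ee_pos: [0.5818, -0.1106, 0.2355]
ee_rot: [-0.459, 0.54, -0.537, 0.457]
force: [-0.2, -0.4, -0.2]
finger_gap: 0.999
```

servo_tool(rows=[{"tx": 0, "ty": 0, "tz": 0, "rx": 0, "ry": 0, "rz": 0}, {"tx": 0, "ty": 0, "tz": 0, "rx": 0, "ry": 0, "rz": 0}, {"tx": 0, "ty": 0, "tz": 0, "rx": 0, "ry": 0, "rz": 0}, {"tx": 0, "ty": 0, "tz": 0, "rx": 0, "ry": 0, "rz": 0}, {"tx": 0, "ty": 0, "tz": 0, "rx": 0, "ry": 0, "rz": 0}, {"tx": 0, "ty": 0, "tz": 0, "rx": 0, "ry": 0, "rz": 0}, {"tx": 0, "ty": 0, "tz": 0, "rx": 0, "ry": 0, "rz": 0}, {"tx": 0, "ty": 0, "tz": 0, "rx": 0, "ry": 0, "rz": 0}], hand=1, squeeze=40)

```text
time: 6.3
ee_pos: [0.5827, -0.1108, 0.2391]
ee_rot: [-0.458, 0.539, -0.538, 0.458]
force: [-5.1, 1.3, 7.2]
finger_gap: 0.292
```

Gripped at about 25 mm opening, which matches the knob, with low forces. Next is the lift.

servo_tool(rows=[{"tx": 0, "ty": -0.005, "tz": 0, "rx": 0, "ry": 0, "rz": 0}, {"tx": 0, "ty": -0.006, "tz": 0, "rx": 0, "ry": 0, "rz": 0}, {"tx": 0, "ty": -0.006, "tz": 0, "rx": 0, "ry": 0, "rz": 0}, {"tx": 0, "ty": -0.005, "tz": 0, "rx": 0, "ry": 0, "rz": 0}, {"tx": 0, "ty": 0, "tz": 0, "rx": 0, "ry": 0, "rz": 0}, {"tx": 0, "ty": 0, "tz": 0, "rx": 0, "ry": 0, "rz": 0}])

```text
time: 6.9
ee_pos: [0.5827, -0.1108, 0.2602]
ee_rot: [-0.458, 0.539, -0.538, 0.458]
force: [-4.8, -0.3, -2.6]
finger_gap: 0.295
```

The force of −2.6 N in z equals the bolt's weight, so it is lifted about 21 mm. Now the draw.

servo_tool(rows=[{"tx": -0.004, "ty": 0, "tz": 0, "rx": 0, "ry": 0, "rz": 0}, {"tx": -0.004, "ty": 0, "tz": 0, "rx": 0, "ry": 0, "rz": 0}, {"tx": -0.004, "ty": 0, "tz": 0, "rx": 0, "ry": 0, "rz": 0}, {"tx": 0, "ty": 0, "tz": 0, "rx": 0, "ry": 0, "rz": 0}])

```text
time: 7.3
ee_pos: [0.5846, -0.0985, 0.26]
ee_rot: [-0.458, 0.539, -0.538, 0.458]
force: [-5.5, 2.3, -3.4]
finger_gap: 0.293
```

servo_tool(rows=[{"tx": -0.006, "ty": 0, "tz": 0, "rx": 0, "ry": 0, "rz": 0}, {"tx": -0.006, "ty": 0, "tz": 0, "rx": 0, "ry": 0, "rz": 0}, {"tx": -0.006, "ty": 0, "tz": 0, "rx": 0, "ry": 0, "rz": 0}, {"tx": -0.006, "ty": 0, "tz": 0, "rx": 0, "ry": 0, "rz": 0}, {"tx": -0.006, "ty": 0, "tz": 0, "rx": 0, "ry": 0, "rz": 0}, {"tx": -0.002, "ty": 0, "tz": 0, "rx": 0, "ry": 0, "rz": 0}, {"tx": 0, "ty": 0, "tz": 0, "rx": 0, "ry": 0, "rz": 0}, {"tx": 0, "ty": 0, "tz": 0, "rx": 0, "ry": 0, "rz": 0}, {"tx": 0, "ty": 0, "tz": 0, "rx": 0, "ry": 0, "rz": 0}])

```text
time: 8.2
ee_pos: [0.5894, -0.0669, 0.2598]
ee_rot: [-0.459, 0.539, -0.538, 0.458]
force: [-6.7, 2.8, -3.3]
finger_gap: 0.292
```

```bash
python3 - <<'E'
from h import *
s=get_state(); print(s['ee_pos'].round(4),s['force'].round(1)); print(R.from_quat(s['ee_rot']).as_matrix().round(3))
look('wrist','wrist4.png')
h=np.array([.620,.1165]) ; p=s['ee_pos'][:2]; print(np.linalg.norm(p-h), np.degrees(np.arctan2(*(p-h)[::-1])))
E
```

```text
[ 0.5894 -0.0669  0.2598] [-6.7  2.8 -3.3]
[[-0.16  -0.002  0.987]
 [-0.987  0.001 -0.16 ]
 [-0.    -1.    -0.003]]
0.18595594793876385 -99.48342327926595
```

View pics/wrist4.png

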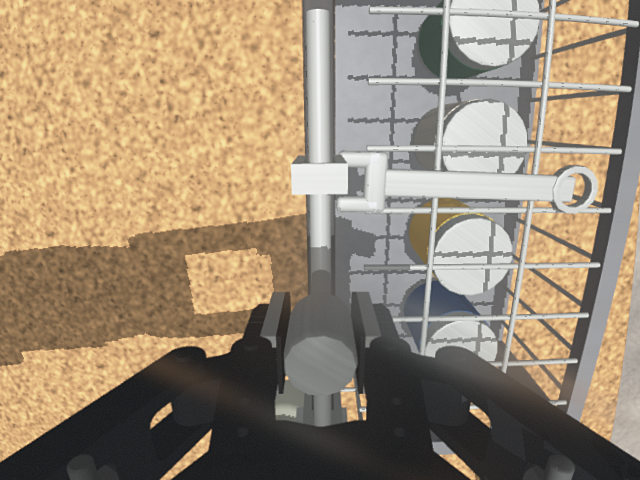

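The picture shows the knob between the pads at (320,345) and the rod drawn back. TCP travel puts the draw at about 44 mm, with the gate still shut and low forces. Now I'll swing the gate about the hinge, with radius 195 mm and 2° per row.

servo_tool(rows=[{"tx": 0, "ty": 0, "tz": -0.0034, "rx": 0, "ry": 1, "rz": 0}, {"tx": -0.0001, "ty": 0, "tz": -0.0068, "rx": 0, "ry": 2, "rz": 0}, {"tx": -0.0001, "ty": 0, "tz": -0.0068, "rx": 0, "ry": 2, "rz": 0}, {"tx": -0.0001, "ty": 0, "tz": -0.0068, "rx": 0, "ry": 2, "rz": 0}, {"tx": -0.0001, "ty": 0, "tz": -0.0068, "rx": 0, "ry": 2, "rz": 0}, {"tx": -0.0001, "ty": 0, "tz": -0.0068, "rx": 0, "ry": 2, "rz": 0}, {"tx": 0, "ty": 0, "tz": 0, "rx": 0, "ry": 0, "rz": 0}])

```text
time: 8.95
ee_pos: [0.5547, -0.0582, 0.2608]
ee_rot: [0.404, -0.58, 0.581, -0.405]
force: [2.3, -2.3, -2.3]
finger_gap: 0.29
```

servo_tool(rows=[{"tx": -0.0001, "ty": 0, "tz": -0.0068, "rx": 0, "ry": 2, "rz": 0}, {"tx": -0.0001, "ty": 0, "tz": -0.0068, "rx": 0, "ry": 2, "rz": 0}, {"tx": -0.0001, "ty": 0, "tz": -0.0068, "rx": 0, "ry": 2, "rz": 0}, {"tx": -0.0001, "ty": 0, "tz": -0.0068, "rx": 0, "ry": 2, "rz": 0}, {"tx": -0.0001, "ty": 0, "tz": -0.0068, "rx": 0, "ry": 2, "rz": 0}, {"tx": -0.0001, "ty": 0, "tz": -0.0068, "rx": 0, "ry": 2, "rz": 0}, {"tx": -0.0001, "ty": 0, "tz": -0.0068, "rx": 0, "ry": 2, "rz": 0}, {"tx": -0.0001, "ty": 0, "tz": -0.0068, "rx": 0, "ry": 2, "rz": 0}, {"tx": -0.0001, "ty": 0, "tz": -0.0068, "rx": 0, "ry": 2, "rz": 0}, {"tx": -0.0001, "ty": 0, "tz": -0.0034, "rx": 0, "ry": 1, "rz": 0}, {"tx": 0, "ty": 0, "tz": 0, "rx": 0, "ry": 0, "rz": 0}, {"tx": 0, "ty": 0, "tz": 0, "rx": 0, "ry": 0, "rz": 0}])

```text
time: 10.15
ee_pos: [0.4993, -0.0265, 0.2605]
ee_rot: [0.303, -0.638, 0.639, -0.304]
force: [3.6, -2.8, -2.8]
finger_gap: 0.29
```

servo_tool(rows=[{"tx": 0, "ty": 0, "tz": 0, "rx": 0, "ry": 0, "rz": 0}, {"tx": 0, "ty": 0, "tz": 0, "rx": 0, "ry": 0, "rz": 0}, {"tx": 0, "ty": 0, "tz": 0, "rx": 0, "ry": 0, "rz": 0}, {"tx": 0, "ty": 0, "tz": 0, "rx": 0, "ry": 0, "rz": 0}])

```text
time: 10.55
ee_pos: [0.4989, -0.0263, 0.2602]
ee_rot: [0.303, -0.639, 0.639, -0.303]
force: [4.8, -2.2, -2.3]
finger_gap: 0.294
```

```bash
python3 - <<'E'
from h import *
s=get_state(); p=s['ee_pos'][:2]; d=p-[.6207,.1261]; print(s['time'],p,s['force'].round(1),np.abs(s['qd']).max(),'r',np.hypot(*d),'open deg',-99.2-np.degrees(np.arctan2(d[1],d[0])))
for cam in ['top','wrist','side']:
    c,p,dd=look(cam,cam+'5.png')
    for n,z in [('jar',0),('can',0),('wrench',.165)]:
        for r in spot_point(cam,n)[:1]: print(cam,n,round(r['conf'],2),np.round(r['uv']),world(c,r['uv'],z=z).round(3))
    for r in outline_of(cam,'gate')[:1]:
        v,u=np.nonzero(r['mask']&(dd>0)); P=np.array([world(c,(a,b),depth=dd[b,a]) for a,b in zip(u,v)])
        e=P[(P[:,2]>.14)&(P[:,2]<.2)][:,:2]; L=cv2.fitLine(e.astype(np.float32),cv2.DIST_HUBER,0,.001,.001).ravel(); print(cam,'gate',r['conf'],len(e),'yaw',np.degrees(np.arctan2(-L[0]*np.sign(L[1]),abs(L[1]))).round(1))
t=cv2.imread('pics/top5.png')[100:340,200:560]; s5=cv2.imread('pics/side5.png')[150:450,200:560]
cv2.imwrite('pics/fin.png',np.hstack([cv2.resize(t,(400,267)),cv2.resize(s5,(400,333))[:267]]))
E
```

```text
10.55 [ 0.49891002 -0.02634718] [ 4.8 -2.2 -2.3] 0.0010440583104520634 r 0.1951228947979492 open deg 29.42134076958284
top jar 0.76 [490. 278.] [ 0.502 -0.322  0.   ]
top can 0.55 [262. 215.] [0.681 0.253 0.   ]
top wrench 0.64 [379. 198.] [ 0.685 -0.039  0.165]
top gate 0.83 394 yaw -39.9
wrist wrench 0.69 [575.  78.] [ 0.685 -0.041  0.165]
wrist gate 0.63 2790 yaw -38.5
side jar 0.84 [351. 439.] [ 0.512 -0.326  0.   ]
side can 0.56 [339. 243.] [0.683 0.244 0.   ]
side wrench 0.91 [381. 275.] [ 0.684 -0.036  0.165]
side gate 0.9 907 yaw -39.8
```

View pics/fin.png

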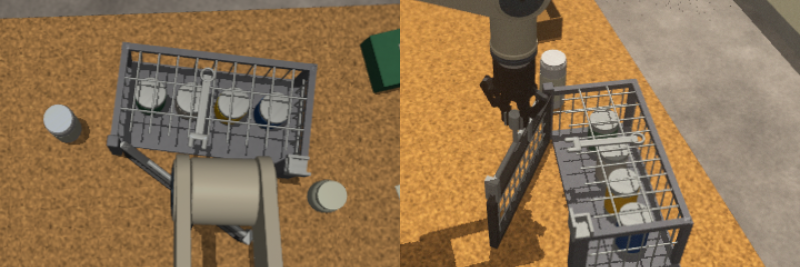

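The gate stands open about 30°, held by the knob and at rest. Jar, can and wrench look undisturbed, so I'm handing in.

```bash
python3 -c "
from plant import *
print(job_done())"
```

```text
the job is handed in; nothing more can be done
None
```

I unbolted the gate, swung it about 30° open and handed the job in at about 11 s, with the gripper still holding the knob. `job_done()` gives no verdict, so the result below rests on my own checks.

- **Bolt:** I pinched the knob from above, lifted it about 21 mm and drew it back about 44 mm with the gate still shut. Both figures come from gripper travel. Every wrist force reading I took stayed under about 10 N; the force between bolt and keeper was not measured directly.
- **Gate:** Gripper geometry gives 29.4° open, and the gate outlines in the three cameras give about 29–31°. The joints were still (about 0.001 rad/s or less), with a steady 5 N or so of spring load in the grip.
- **Jar and can:** Their last positions agree with the first ones to within about 5 mm in the top camera. The side camera put the jar about 10 mm from the top camera's figure, which I take as detection scatter.
- **Wrench:** I did not measure it at the start, so I judged it from the pictures, where it lies as before. The three cameras' final positions agree to about 5 mm.

The first two move calls were refused because their rows left out some fields; nothing moved, and I resent them in full.

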